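# Mount the lens barrel whose flange fits the tilted stud plate

## Robot

A 6-joint arm with a two-finger parallel gripper is mounted at the origin on the work surface. World frame = base frame: x ahead of the robot, y to its left, z up, the work surface at z = 0. Lengths are in mm, angles in degrees, forces in N, time in s.
With the tool pointing down it reaches from about 350 to 875 mm from the base axis. Payload 4.2 kg.
Tool frame: the origin (TCP) lies midway between the tips of the shut fingers; the grasp point (between the pads) lies 19 mm behind it; z points along the fingers, y is the line along which they close (so a half turn about z gives the same grasp; the last joint's range is limited). The gripper opens to 85 mm and grips with 20 to 120 N. Pads are 22 mm wide; open, the fingers measure 114 mm over their backs; the gripper's body (76 mm by 85 mm) begins 54 mm behind the grasp point. The pads swing forward as they close: fully open they stand 13 mm farther back than shut.
Start: joints at [-56.803, 22.042, 0.453, 0, -68.411, -14.817], TCP at [197.094, -593.088, 231.312] pointing down, gripper open.
Joint ranges: [-179.83, 179.83], [-69.29, 118.12], [-61.27, 80.66], [-181.25, 117.63], [-171.15, -9.14], [-177.46, 177.46]. Speed limits (degrees/s): [159.86, 159.86, 180, 180, 180, 180].

## Interface

Orientations are given as [roll, pitch, yaw] about the fixed x, y, z axes, in that order (R = Rz(yaw) Ry(pitch) Rx(roll)).
In Python, from bench import read_state, snapshot, camera_model, sign_off gives the robot as it stands.
- The arm moves only by the tool step_arm, never from a script. Its argument "commands" is a list of rows, each a list of 7 numbers: the shift along the world's x, y, z in m, then the turn, a rotation vector about the world's x, y, z in rad, then the opening, from 0 (shut) to 1 (fully open). A call has 1 to 12 rows; each row shifts and turns the commanded pose from where the row before left it; what a row does not reach is not made up. A row lasts 1/8 s, in which the tool goes at most 62.5 mm and 10.7 degrees, less where a joint would pass 70% of its speed; a pose out of reach is approached as far as the arm can. A call is refused whole if a number of a shift passes 0.0625 or a number of a turn 0.188, either way. A call with a gripper value outside its range is refused whole. The fingers move at their own pace and stop on an object; "squeeze" is the grip in N (left out, the last holds). Time passes only in rows, so rows that do not move let the fingers close. It gives the time, the measured TCP pose, the force, the opening and the grip force at its end, in the units of the state.
- read_state(): the state, without advancing time (a new reading comes with each control period).
- snapshot(name): name is "side" or "top" or "wrist"; returns (picture, depth): 480x640x3 uint8, blue, green, red; 480x640 float32, mm along the optical axis (not along the pixel's ray), 0 where there is no reading.
- camera_model(name): a dict with "fx", "fy", "cx", "cy" (pixels), "R" (3x3) and "t" (3): a world point X has camera coordinates R X + t. Camera axes: x right, y down, z forward; pixel columns grow to the right and rows downward; lengths in mm; the calibration is good to about 2 mm. A picture is of the moment at which its call begins: read the wrist's pose just before it. camera_model takes no time and is no camera call; for the wrist camera it gives the pose at the moment of the call.
- sign_off(): hands the job in; it is judged then, once.
The state is a dict: "time_s": time; "joint_positions": joint angles; "qvel": joint speeds; "joint_efforts": joint torques, N m; "tool_pos": TCP position; "orientation": TCP orientation; "wrist_force": force on the tool from outside, world axes, zero at the start; "ft_torque": the same for the moment, N m; "opening": finger opening in mm; "grasp_force": force on a finger pad.
Only numpy, scipy, OpenCV 4.12 (cv2) and the standard library are available. Lean on these libraries where they do the work, as an engineer would, in place of code of your own. Each camera call takes 0.05 s, during which the arm holds its last target. There are 200 camera calls.

## Task

Find the one lens barrel whose flange has the same bolt-hole pattern as the studs on the tilted test stand, and mount it: all its holes over the studs, glass outwards, the flange fully home and flat against the stud plate. Let go of it and leave the other two barrels and the small things on the bench where they are.

Things in the scene. Friction and masses are not known exactly. Their poses are not given: they have to be found in the camera images.
- barrel_b_mid (a point): Lens barrel standing on its flange: black cylinder 44 mm wide, 60 mm tall, glass top, on the middle of a square aluminium flange 96 x 96 x 8 mm; 68 mm tall in all, about 0.25 kg. Point: on its axis, 34 mm above the underside; z up the barrel, x and y square to the flange's edges. 13 mm through holes: four, in an oblong, centred at x = +-18 mm, y = +-36 mm (36 x 72 mm).
- barrel_a_mid (a point): Lens barrel standing on its flange: black cylinder 44 mm wide, 60 mm tall, glass top, on the middle of a square aluminium flange 96 x 96 x 8 mm; 68 mm tall in all, about 0.25 kg. Point: on its axis, 34 mm above the underside; z up the barrel, x and y square to the flange's edges. 13 mm through holes: four, in a square, centred at x = +-27 mm, y = +-27 mm.
- barrel_c_mid (a point): Lens barrel standing on its flange: black cylinder 44 mm wide, 60 mm tall, glass top, on the middle of a square aluminium flange 96 x 96 x 8 mm; 68 mm tall in all, about 0.25 kg. Point: on its axis, 34 mm above the underside; z up the barrel, x and y square to the flange's edges. 13 mm through holes: three, centred at (x, y) = (-18, 36), (18, 36) and (0, -36) mm.
- stud_plate: Fixed steel plate 116 x 116 x 12 mm on a low stand, sloping 35 degrees, facing up and towards the robot's side. Origin: centre of its upper face, 115 mm above the table; z outward normal, x up the slope, y level. Four fixed studs, 9 mm wide, stand 18 mm out along z (last 4 mm tapered) at x = +-18, y = +-36 mm: an oblong 36 x 72 mm, long side level. Nothing is above it.
- jar: Bystander: yellow jar, 52 mm across, 60 mm tall; origin at its base.
- lens_cap: Bystander: black lens cap, a disc 52 mm across, 10 mm thick; origin at its base.
- screwdriver: Bystander: screwdriver 180 mm long, lying along its x; origin at its underside.
- solvent: Bystander: glass bottle, 48 mm across, 88 mm tall; origin at its base.
- wrench: Bystander: wrench 150 mm long, lying along its x; origin at its underside.
- blower: Bystander: rubber dust blower, 56 mm across, 85 mm tall, standing, nozzle up; origin at its base.

How it is judged:
By the outcome, as a careful person would: the job done as asked, in the order asked, and still so for the second after the job is handed in, with the robot touching nothing.
It also fails if it takes over 48 s, if anything falls off the work surface, if the arm or the gripper's body presses on something with over 40 N, if the wrist force passes 120 N, or if a joint passes its speed limit or range.

## Working session

There is one attempt and no reset: what is moved stays moved. The work goes in short steps, Python scripts to look and compute and a tool call to move; the robot and the scene stay as the last step left them, time stands still between calls to the robot, and variables do not carry over. Pictures are saved under pics/ and viewed, at most 10 in all, crops included, and the job is handed in when it is done.

Besides the shell and the picture viewer there is one more tool, called after "Emit:" by a JSON object that holds its "method" and its "body", one argument or row to a line. step_arm: Moves the arm, as the interface text tells. Its arguments: {"type":"object","properties":{"commands":{"type":"array"},"squeeze":{"type":"number"}},"required":["commands"]}

```bash
mkdir -p pics; ls
cat > h.py <<'E'
import numpy as np, cv2
from bench import *
from scipy.spatial.transform import Rotation as Ro
def px2w(cm,u,v,d):
    p=np.array([(u-cm['cx'])/cm['fx']*d,(v-cm['cy'])/cm['fy']*d,d])
    return cm['R'].T@(p-cm['t'])
def cloud(cm,dep):
    v,u=np.mgrid[:480,:640]
    p=np.stack([(u-cm['cx'])/cm['fx']*dep,(v-cm['cy'])/cm['fy']*dep,dep],-1)
    return (p-cm['t'])@np.array(cm['R'])
E
python3 - <<'E'
from h import *
for n in ['top','side']:
    cm=camera_model(n); im,d=snapshot(n)
    cv2.imwrite(f'pics/{n}0.png',im); np.savez(f'{n}0.npz',im=im,d=d)
    R=np.array(cm['R']); print(n,cm['fx'],cm['fy'],-R.T@np.array(cm['t']),R.round(2).tolist())
print(read_state())
E
```

```text
pics
top 568.8375566255535 568.8375566255535 [ 267.79154601  -29.2674347  1437.16299298] [[0.0, -1.0, -0.02], [-0.99, -0.0, -0.17], [0.17, 0.02, -0.99]]
side 571.2666362562444 571.2666362562444 [ 51.07505022 634.63551418 995.58774487] [[-0.81, -0.59, 0.0], [-0.44, 0.6, -0.67], [0.39, -0.54, -0.75]]
{'time_s': 0.1, 'joint_positions': array([-5.68020350e+01,  2.20875928e+01,  3.87324893e-01, -2.57845008e-02,
       -6.84123030e+01, -1.48159935e+01]), 'qvel': array([ 0.02214033, -0.05081311,  0.20408638,  0.04619021,  0.10019117,
        0.00279448]), 'joint_efforts': array([-7.82560455e-04, -3.93318629e+01,  1.88928705e+01,  4.19796735e+00,
       -2.58134154e-03,  9.41403158e-06]), 'tool_pos': array([ 196.93856545, -592.60374158,  230.31480212]), 'orientation': array([ 1.79885044e+02, -5.62599306e-03, -1.61627533e+02]), 'wrist_force': array([ 0.83947649,  0.65101701, -0.69007665]), 'ft_torque': array([ 0.00696319, -0.00787278, -0.01389682]), 'grasp_force': 0.0, 'opening': 85.24773456778118}
```

View pics/top0.png

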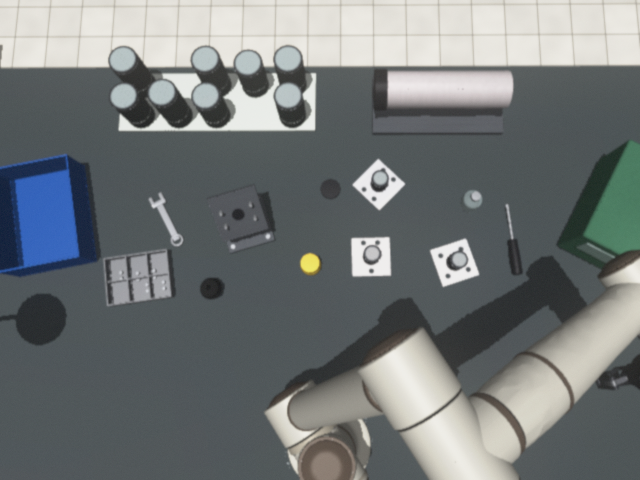

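View pics/side0.png

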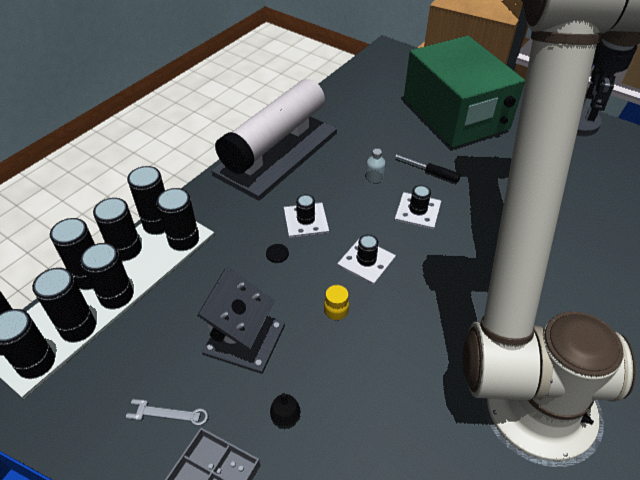

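The top view shows three barrels at about (379,184), (371,256) and (458,262), and the stand at (240,215). I'll enlarge those regions and measure flanges, holes and the plate.

Run:
```python
from h import *
z=np.load('top0.npz'); im,d=z['im'],z['d']; cm=camera_model('top'); P=cloud(cm,d)
c=cv2.resize(im[150:295,345:495],None,fx=4,fy=4,interpolation=cv2.INTER_CUBIC)
s=cv2.resize(im[175:260,200:285],None,fx=4,fy=4,interpolation=cv2.INTER_CUBIC)
cv2.imwrite('pics/crop0.png',np.hstack([cv2.copyMakeBorder(c,0,0,0,0,0)[:, :600][:340],]))
W=np.zeros((600,800,3),np.uint8); 
c=cv2.resize(im[150:295,345:485],None,fx=4,fy=4,interpolation=cv2.INTER_CUBIC)[:580,:540]
s=cv2.resize(im[180:255,205:278],None,fx=3.5,fy=3.5,interpolation=cv2.INTER_CUBIC)
W[:c.shape[0],:c.shape[1]]=c; W[:s.shape[0],541:541+s.shape[1]]=s
cv2.imwrite('pics/crop.png',W)
g=im.min(2)
m=(g>170).astype(np.uint8)
for (u,v) in [(379,184),(371,256),(458,262)]:
    mm=np.zeros_like(m); mm[v-30:v+30,u-32:u+32]=m[v-30:v+30,u-32:u+32]
    Q=P[mm>0]; Q=Q[(Q[:,2]<20)&(Q[:,2]>-5)]
    r=cv2.minAreaRect(Q[:,:2].astype(np.float32)); print((u,v),r,np.median(Q[:,2]))
    # barrel top
    B=P[v-30:v+30,u-32:u+32].reshape(-1,3); B=B[B[:,2]>58]; print(' top',np.median(B,0),B.min(0),B.max(0),len(B))
B=P[185:250,205:275].reshape(-1,3)
B=B[(B[:,2]>60)]
# plane RANSAC-lite
rng=np.random.default_rng(0);best=0
for _ in range(300):
    a=B[rng.choice(len(B),3,False)]; n=np.cross(a[1]-a[0],a[2]-a[0]); n/=np.linalg.norm(n)+1e-9
    i=abs((B-a[0])@n)<2.5
    if i.sum()>best: best=i.sum(); I=i
Q=B[I]; c0=Q.mean(0); n=np.linalg.svd(Q-c0,full_matrices=False)[2][2]; n*=np.sign(n[2])
print('plane',best,len(B),c0,n,np.degrees(np.arccos(n[2])),np.degrees(np.arctan2(n[1],n[0])))
# in-plane axes
y=np.cross([0,0,1.],n); y/=np.linalg.norm(y); x=np.cross(y,n)
q=np.c_[(Q-c0)@x,(Q-c0)@y].astype(np.float32); r=cv2.minAreaRect(q); print(r, x,y)
print('center',c0+x*r[0][0]+y*r[0][1])
```

```text
(379, 184) ((643.1679077148438, -126.26863098144531), (96.1025390625, 100.97909545898438), 45.78415298461914) 8.006548294299133
 top [ 639.45506499 -124.00149594   68.11917163] [ 267.79154601 -146.521384     59.60651146] [ 663.19149072  -29.2674347  1437.16299298] 264
(371, 256) ((454.52716064453125, -104.85231018066406), (98.87095642089844, 97.43565368652344), 1.7940174341201782) 7.659597561844524
 top [ 451.71370075 -102.62324107   68.61748937] [ 267.79154601 -126.80073452   60.7530603 ] [ 474.32392113  -29.2674347  1437.16299298] 280
(458, 262) ((440.9390563964844, -315.365966796875), (97.90572357177734, 100.36453247070312), 18.007186889648438) 7.815759773083305
 top [ 437.67011527 -312.41001867   68.41228509] [ 267.79154601 -336.7216291    59.04218763] [ 459.99240025  -29.2674347  1437.16299298] 284
plane 1429 2322 [541.91465604 215.26237234 116.33546174] [-0.54340866 -0.17442882  0.82114652] 34.80026975858912 -162.20388229608534
((1.4596672058105469, -0.6016616821289062), (116.08984375, 117.73372650146484), 89.38862609863281) [-0.78185475 -0.25096766 -0.57071743] [ 0.30563079 -0.9521501   0.        ]
center [540.58952197 215.46891531 115.50240421]
```

View pics/crop.png

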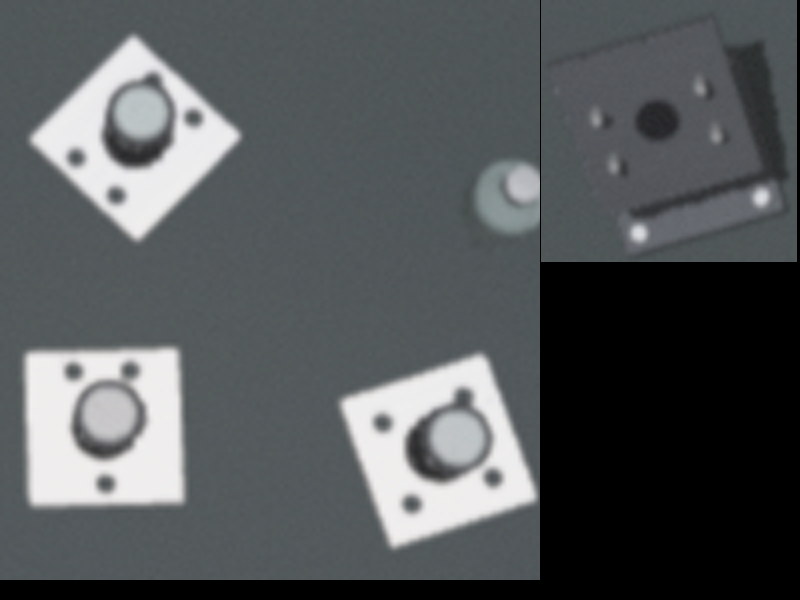

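The barrel at top-image (379,184) has the oblong pattern: its crop holes at (76,157), (116,195), (193,118) and (152,80) are 55 x 109 px, a 1:2 ratio. Lower left has three holes and the one at lower right has four in a square. The flanges measured about 96–101 mm with tops at z = 8, and the plate at 34.8 degrees, 116 mm wide, z = 115.5, so the fixes agree with the given sizes. Next I'll move above the oblong barrel.

Emit:
{"method": "step_arm", "body": {
  "commands": [
    [0.037,0.039,0,0,0,0.0387,1],
    [0.037,0.039,0,0,0,0.0387,1],
    [0.037,0.039,0,0,0,0.0387,1],
    [0.037,0.039,0,0,0,0.0387,1],
    [0.037,0.039,0,0,0,0.0387,1],
    [0.037,0.039,0,0,0,0.0387,1],
    [0.037,0.039,0,0,0,0.0387,1],
    [0.037,0.039,0,0,0,0.0387,1],
    [0.037,0.039,0,0,0,0.0387,1],
    [0.037,0.039,0,0,0,0.0387,1],
    [0.037,0.039,0,0,0,0.0387,1],
    [0.037,0.039,0,0,0,0.0387,1]
  ]
}}

```text
time_s: 1.6
tool_pos: [641.9, -123.6, 230.8]
orientation: [180.0, -0.0, -134.9]
wrist_force: [0.6, -0.6, -0.1]
opening: 85.4
grasp_force: 0.0
```

Emit:
{"method": "step_arm", "body": {
  "commands": [
    [0,0,0,0,0,0,1],
    [0,0,0,0,0,0,1]
  ]
}}

```text
time_s: 1.85
tool_pos: [640.6, -125.1, 230.6]
orientation: [179.9, -0.1, -135.0]
wrist_force: [0.1, -0.9, -0.3]
opening: 85.1
grasp_force: 0.0
```

Run:
```python
from h import *
s=read_state(); cm=camera_model('wrist'); im,d=snapshot('wrist')
cv2.imwrite('pics/w1.png',im); np.savez('w1.npz',im=im,d=d,p=s['tool_pos'],o=s['orientation'],**cm)
print(s['time_s'],s['tool_pos'],s['orientation'],s['joint_positions'],s['opening'])
T=Ro.from_euler('xyz',s['orientation'],degrees=True).as_matrix()
R=np.array(cm['R']);c=-R.T@np.array(cm['t']);print('cam in tool',T.T@(c-s['tool_pos']),(T.T@R.T).round(3).tolist(),cm['fx'])
```

```text
1.85 [ 640.55916834 -125.07106852  230.56114234] [ 1.79927417e+02 -7.04410765e-02 -1.35009458e+02] [ 3.12125079e+00  2.48318476e+01  4.72667441e+00 -7.48758543e-03
 -6.99957268e+01 -4.81281862e+01] 85.08368637019782
cam in tool [  79.20021528   -0.26538466 -142.35490662] [[-0.0, -0.951, -0.31], [1.0, -0.0, -0.0], [-0.0, -0.31, 0.951]] 428.98190465521344
```

View pics/w1.png

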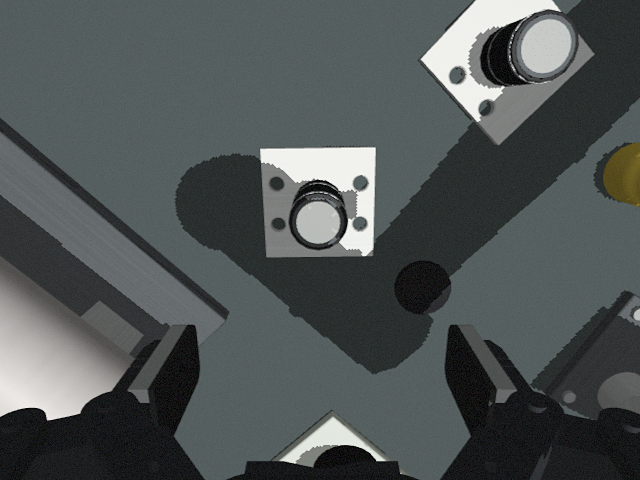

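The wrist view shows the oblong barrel at (318,200), with holes at (277,184), (361,183), (279,223) and (360,223), so it is confirmed. I'll measure it in the tool frame.

```bash
cat >> h.py <<'E'
def ray(cm,u,v,n,p0):
    R=np.array(cm['R']); c=-R.T@np.array(cm['t']); r=R.T@np.array([(u-cm['cx'])/cm['fx'],(v-cm['cy'])/cm['fy'],1.])
    return c+r*(np.dot(n,np.array(p0)-c)/np.dot(n,r))
E
python3 - <<'E'
from h import *
z=np.load('w1.npz'); cm={k:z[k] for k in ['fx','fy','cx','cy','R','t']}; im,d=z['im'],z['d']
P=cloud(cm,d); m=(d>0)&(P[...,2]>5)&(P[...,2]<11)
m[:120]=0;m[290:]=0;m[:,:230]=0;m[:,410:]=0
q=P[m][:,:2].astype(np.float32); r=cv2.minAreaRect(q); print('rect',r,np.median(P[m][:,2]))
g=cv2.cvtColor(im,cv2.COLOR_BGR2GRAY).astype(float); pts=[]
for u,v in [(277,184),(361,183),(279,223),(360,223)]:
    w=g[v-11:v+12,u-11:u+12]; lo,hi=np.percentile(w,[5,90]); th=(lo+hi)/2
    n,l,st,ce=cv2.connectedComponentsWithStats((w<th).astype(np.uint8))
    k=l[11,11]; a=(u-11+ce[k][0],v-11+ce[k][1]); X=ray(cm,*a,[0,0,1],[0,0,8]); pts.append(X); print(a,st[k],X)
p=np.array(pts); print('mean',p.mean(0)); e=[p[1]-p[0],p[3]-p[2],p[2]-p[0],p[3]-p[1]]
for x in e: print(np.linalg.norm(x),np.degrees(np.arctan2(x[1],x[0])))
T=P[150:260,280:360].reshape(-1,3);T=T[(T[:,2]>66.5)&(T[:,2]<75)]; print('top',T.mean(0),cv2.minEnclosingCircle(T[:,:2].astype(np.float32)))
E
```

```text
rect ((644.0582275390625, -101.6795654296875), (128.97317504882812, 130.6858673095703), 45.76913833618164) 7.794624299859329
(np.float64(276.2422360248447), np.float64(183.29192546583852)) [  3   4  15  14 161] [ 657.13817479 -163.61333577    8.        ]
(np.float64(360.13978494623655), np.float64(182.80645161290323)) [  3   3  16  17 186] [ 606.15912355 -113.15820891    8.        ]
(np.float64(278.1703703703704), np.float64(223.4)) [  4   6  14  12 135] [ 681.8649358  -138.15328617    8.        ]
(np.float64(357.837962962963), np.float64(221.47685185185185)) [  0   0  19  20 216] [631.09221031 -89.77854515   8.        ]
mean [ 644.06361111 -126.175844      8.        ]
71.72575194510203 135.29593959245742
70.12834820937712 136.38548784218338
35.491221954540656 45.83709945361906
34.179928215111005 43.15837583880749
top [ 644.43438554 -125.93540565   68.34565869] ((644.8363647460938, -125.67082214355469), 22.035160064697266)
```

Emit:
{"method": "step_arm", "body": {
  "commands": [
    [0.004,-0.001,-0.03,0,0,0.01,1],
    [0,0,-0.04,0,0,0,1],
    [0,0,-0.04,0,0,0,1],
    [0,0,-0.04,0,0,0,1],
    [0,0,-0.03,0,0,0,1],
    [0,0,-0.02,0,0,0,1],
    [0,0,-0.01,0,0,0,1],
    [0,0,0,0,0,0,1],
    [0,0,0,0,0,0,1]
  ]
}}

```text
time_s: 3.02
tool_pos: [645.8, -126.4, 22.6]
orientation: [-179.9, 0.1, -134.5]
wrist_force: [-0.3, -0.1, -0.1]
opening: 85.3
grasp_force: 0.0
```

Emit:
{"method": "step_arm", "body": {
  "commands": [
    [0,0,0,0,0,0,0.3],
    [0,0,0,0,0,0,0.3],
    [0,0,0,0,0,0,0.3],
    [0,0,0,0,0,0,0.3],
    [0,0,0,0,0,0,0.3],
    [0,0,0,0,0,0,0.3]
  ],
  "squeeze": 60
}}

```text
time_s: 3.78
tool_pos: [645.5, -126.0, 22.1]
orientation: [-180.0, 0.0, -134.4]
wrist_force: [-1.1, 0.5, 6.0]
opening: 42.7
grasp_force: 61.5
```

Emit:
{"method": "step_arm", "body": {
  "commands": [
    [0,0,0.02,0,0,0,0.3],
    [0,0,0.04,0,0,0,0.3],
    [0,0,0.05,0,0,0,0.3],
    [0,0,0.05,0,0,0,0.3],
    [0,0,0.05,0,0,0,0.3],
    [0,0,0.03,0,0,0,0.3],
    [0,0,0,0,0,0,0.3],
    [0,0,0,0,0,0,0.3]
  ]
}}

```text
time_s: 4.78
tool_pos: [643.7, -125.7, 257.9]
orientation: [179.7, -0.2, -134.5]
wrist_force: [0.5, -1.1, -3.2]
opening: 43.0
grasp_force: 61.6
```

Run:
```python
from h import *
s=read_state(); cm=camera_model('wrist'); im,d=snapshot('wrist')
cv2.imwrite('pics/w2.png',im); np.savez('w2.npz',im=im,d=d,p=s['tool_pos'],o=s['orientation'],**cm)
print(s['time_s'],s['tool_pos'],s['orientation'],s['joint_positions'],s['opening'],s['grasp_force'])
```

```text
4.775 [ 643.68280512 -125.71047807  257.89875805] [ 1.79715692e+02 -1.66543719e-01 -1.34471430e+02] [  3.00629712  24.3945761    7.97874656  -0.10093628 -73.89909621
 -47.44988084] 43.034959907252976 61.63170576095581
```

View pics/w2.png

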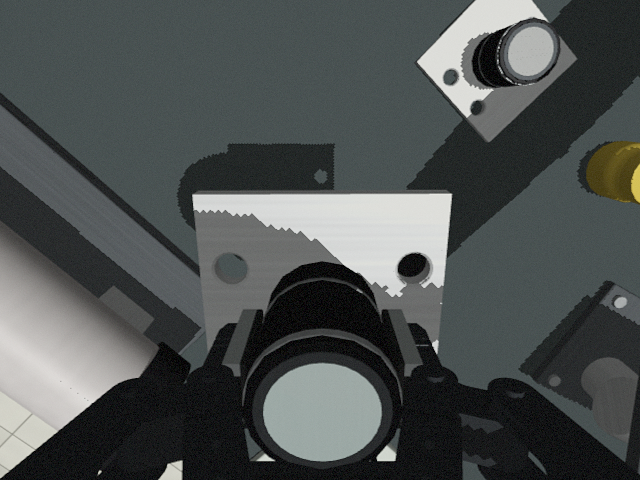

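The barrel is held squarely: flange top edge from (193,193) to (452,193), holes at (232,268) and (414,268). I'll work out its pose in the tool frame.

```bash
cat >> h.py <<'E'
def load(f):
    z=np.load(f); cm={k:z[k] for k in ['fx','fy','cx','cy','R','t']}
    T=Ro.from_euler('xyz',z['o'],degrees=True).as_matrix(); return z['im'],z['d'],cm,T,z['p']
# nominal wrist camera in tool frame
A=np.radians(18.05); CR=np.array([[0,1,0],[-np.cos(A),0,-np.sin(A)],[-np.sin(A),0,np.cos(A)]])
CC=np.array([79.2,0,-142.3])
def toolcam(cm): return dict(fx=cm['fx'],fy=cm['fy'],cx=cm['cx'],cy=cm['cy'],R=CR,t=-CR@CC)
def plane(B,tol=2.,it=400):
    rng=np.random.default_rng(0);best=0
    for _ in range(it):
        a=B[rng.choice(len(B),3,False)]; n=np.cross(a[1]-a[0],a[2]-a[0]); n/=np.linalg.norm(n)+1e-9
        i=abs((B-a[0])@n)<tol
        if i.sum()>best: best=i.sum(); I=i
    Q=B[I]; c=Q.mean(0); return c,np.linalg.svd(Q-c,full_matrices=False)[2][2],I
E
python3 - <<'E'
from h import *
im,d,cm,T,p=load('w2.npz')
R=np.array(cm['R']);c=-R.T@cm['t'];print('cam in tool',T.T@(c-p),(T.T@R.T).round(4).tolist())
tc=toolcam(cm); P=cloud(tc,d)
reg=np.zeros((480,640),bool); reg[200:300,205:440]=1
B=P[reg&(d>0)]; B=B[abs(B[:,2]-10)<25]
c0,n,I=plane(B,1.5); n*=np.sign(n[2]); print('plane',c0,n,I.sum())
g=cv2.cvtColor(im,cv2.COLOR_BGR2GRAY); h=[]
for u0,u1 in [(210,255),(390,437)]:
    w=g[248:290,u0:u1]; print(w[20,::3])
    e=cv2.Canny(cv2.GaussianBlur(w,(3,3),0),40,90); 
    cs,_=cv2.findContours(e,cv2.RETR_LIST,cv2.CHAIN_APPROX_NONE)
    for k in cs:
        if len(k)>=30:
            el=cv2.fitEllipse(k); a=(el[0][0]+u0,el[0][1]+248); print(a,el[1],len(k),ray(tc,*a,n,c0))
for u,v in [(193,193),(452,193)]: print('corner',ray(tc,u,v,n,c0))
# top-edge line in columns
for u in [210,250,300,350,400,440]:
    col=g[180:206,u].astype(int); print(u,180+np.argmax(np.diff(col)),180+np.argmin(np.diff(col)),col.tolist() if u==300 else '')
E
```

```text
cam in tool [  79.17746988   -0.27304104 -142.37422685] [[-0.0003, -0.9508, -0.3097], [1.0, -0.0003, -0.0], [-0.0, -0.3097, 0.9508]]
plane [28.5407803   0.16516091 14.43054869] [ 2.57022531e-03 -2.09546506e-05  9.99996697e-01] 18621
[110  97  73  70  82  79  75  81  81  82  81  82  79 104 113]
(230.3210563659668, 268.25572395324707) (30.10450553894043, 34.441123962402344) 202 [ 18.25750771 -35.83593953  14.45622471]
[216 217 186   9  21  17   6   9   4   3  22  31  72  68 156 216]
(414.61768913269043, 269.05747413635254) (30.57912254333496, 37.73036193847656) 314 [17.92016433 36.32988159 14.45860398]
corner [ 48.09394383 -47.64610194  14.37929062]
corner [48.09354525 48.11409278 14.38129827]
210 194 186 
250 193 180 
300 193 181 [35, 40, 31, 36, 43, 34, 40, 36, 41, 38, 69, 85, 81, 106, 183, 222, 217, 218, 219, 219, 217, 217, 215, 216, 218, 219]
350 193 181 
400 193 191 
440 193 186
```

Emit:
{"method": "step_arm", "body": {
  "commands": [
    [-0.0104,0.0341,0.0016,0,0,-0.121,0.3],
    [-0.0104,0.0341,0.0016,0,0,-0.121,0.3],
    [-0.0104,0.0341,0.0016,0,0,-0.121,0.3],
    [-0.0104,0.0341,0.0016,0,0,-0.121,0.3],
    [-0.0104,0.0341,0.0016,0.031,-0.097,0,0.3],
    [-0.0104,0.0341,0.0016,0.031,-0.097,0,0.3],
    [-0.0104,0.0341,0.0016,0.031,-0.097,0,0.3],
    [-0.0104,0.0341,0.0016,0.031,-0.097,0,0.3],
    [-0.0104,0.0341,0.0016,0.031,-0.097,0,0.3],
    [-0.0104,0.0341,0.0016,0.031,-0.097,0,0.3],
    [0,0,0,0,0,0,0.3],
    [0,0,0,0,0,0,0.3]
  ]
}}

```text
time_s: 6.32
tool_pos: [548.3, 200.2, 277.7]
orientation: [-179.2, 33.5, -162.4]
wrist_force: [-0.1, 0.2, -1.8]
opening: 42.6
grasp_force: 62.2
```

Run:
```python
from h import *
s=read_state(); cm=camera_model('wrist'); im,d=snapshot('wrist')
cv2.imwrite('pics/w3.png',im); np.savez('w3.npz',im=im,d=d,p=s['tool_pos'],o=s['orientation'],**cm)
print(s['time_s'],s['tool_pos'],s['orientation'],s['joint_positions'],s['opening'],s['grasp_force'])
print(Ro.from_euler('xyz',s['orientation'],degrees=True).as_matrix().round(4))
```

```text
6.325 [548.28604975 200.19709435 277.72379402] [-179.23582772   33.50059036 -162.38288951] [  39.7885044     1.62984032  -38.05511978   34.70863679  -22.79693603
 -141.38276903] 42.57570940210517 62.21654534339905
[[-0.7948 -0.2956  0.53  ]
 [-0.2524  0.9552  0.1543]
 [-0.5519 -0.0111 -0.8338]]
```

View pics/w3.png

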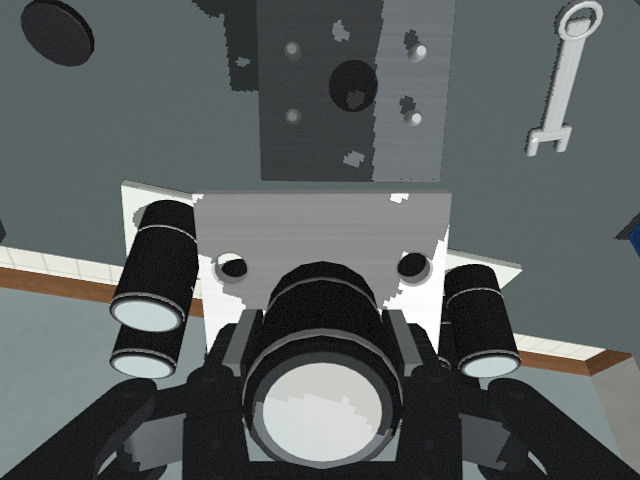

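The wrist view shows all four studs, near (292,48), (418,50), (292,117) and (416,118), with the plate's lower edge at row 181. I'll measure them in the tool frame and check the wrist's joint range for the final pose.

Run:
```python
from h import *
from scipy.optimize import least_squares
im,d,cm,T,p=load('w3.npz'); tc=toolcam(cm); P=cloud(tc,d)
reg=np.zeros((480,640),bool); reg[0:180,262:440]=1; reg&=d>0
c0,n,I=plane(P[reg],1.5); n*=np.sign(n[2]); print('plane(tool)',c0,n,I.sum(),reg.sum())
hgt=-((P-c0)@n); m=(reg&(hgt>6)&(hgt<22)).astype(np.uint8)
N,l,st,ce=cv2.connectedComponentsWithStats(m); S=[]
for k in range(1,N):
    if st[k][4]>=15:
        Q=P[l==k]; hh=hgt[l==k]; q=Q+hh[:,None]*n; t=q[hh>13]
        S.append((q[:,:2].min(0)+q[:,:2].max(0))/2); print(ce[k].round(1),st[k][4],'bbox-mid',S[-1],'tip-mean',t.mean(0) if len(t) else None,hh.max())
print('mean',np.mean(S,0))
g=P[reg&(abs(hgt)<1.5)]
# FK fit
D=[((3.12125,24.83185,4.72667,-.00749,-69.99573,-48.128),(640.559,-125.071,230.561)),((-56.802,22.0876,.3873,-.0258,-68.4123,-14.8),(196.94,-592.60,230.31)),
((3.0063,24.39458,7.97875,-.10094,-73.899,-47.4),(643.683,-125.71,257.9)),((39.7885,1.62984,-38.05512,34.70864,-22.79694,-141.38),(548.286,200.197,277.724))]
def fk(q,g):
    L1,L2,b,Lt,h=g; q=np.radians(q); p=q[1]-q[2]
    f=np.array([np.cos(p),0,-np.sin(p)]); dn=np.array([-np.sin(p),0,-np.cos(p)]); s=np.array([0,-1.,0])
    ax=s*np.cos(q[3])-dn*np.sin(q[3]); bd=dn*np.cos(q[3])+s*np.sin(q[3])
    tz=f*np.cos(q[4])-bd*np.sin(q[4])
    X=np.array([L1*np.sin(q[1]),0,h+L1*np.cos(q[1])])+L2*f+b*ax+Lt*tz
    Z=Ro.from_euler('z',q[0]).as_matrix(); return Z@X,Z@tz
r=least_squares(lambda g:np.concatenate([fk(q,g)[0]-np.array(x) for q,x in D]),[576,416,160,305,152]); print(r.x,abs(r.fun).max())
nw=T@(-n); print('n world',nw)
C=np.array([540.6,215.5,115.5]); nn=np.array([-.5434,-.1744,.8211])
q=np.array(D[3][0][:5])
for hh in [130,100,70,50,22]:
  s=least_squares(lambda q:np.r_[fk(q,r.x)[0]-(C+nn*hh),300*(fk(q,r.x)[1]+nn)],q); q=s.x; print(hh,q.round(1),np.abs(s.fun).max().round(2))
```

```text
plane(tool) [ 86.70762485  17.31746734 135.3066542 ] [-0.02669892  0.00573536  0.99962707] 29479 31900
[291.9  50.8] 235 bbox-mid [108.03997448 -17.01687676] tip-mean [107.78309195 -16.90336342 136.06589841] 20.47598612949663
[417.7  52. ] 254 bbox-mid [107.36305488  54.70669464] tip-mean [107.05332781  54.24299608 135.63820488] 19.56964248980808
[292.3 116.3] 188 bbox-mid [ 72.09546301 -17.38273727] tip-mean [ 72.22042168 -17.26247635 135.11811969] 20.009271546444232
[413.1 117.7] 217 bbox-mid [71.50476925 54.17817788] tip-mean [ 71.45096299  53.89975837 134.68927488] 19.257666983563297
mean [89.75081541 18.62131462]
[564.9020275  421.79821369 159.79895715 297.70349271 160.60005383] 0.0036169350911450238
n world [-0.54937563 -0.16648187  0.81882245]
130 [ 20.3  -3.2 -58.6  99.1  -1.5] 0.01
100 [ 1.650e+01  5.000e-01 -5.660e+01  1.092e+02  1.000e-01] 6.96
70 [ 12.4   4.4 -53.5 123.7   1.2] 13.82
50 [  9.    7.4 -49.9 140.4   2. ] 21.47
22 [  6.9  11.9 -44.  162.5   1.8] 30.13
```

```bash
cat >> h.py <<'E'
from scipy.optimize import least_squares
G=[564.9020275,421.79821369,159.79895715,297.70349271,160.60005383]
LO=np.array([-179.83,-69.29,-61.27,-181.25,-171.15,-177.46]);HI=np.array([179.83,118.12,80.66,117.63,-9.14,177.46])
def fk(q):
    L1,L2,b,Lt,h=G; q=np.radians(q); p=q[1]-q[2]
    f=np.array([np.cos(p),0,-np.sin(p)]); dn=np.array([-np.sin(p),0,-np.cos(p)]); s=np.array([0,-1.,0])
    ax=s*np.cos(q[3])-dn*np.sin(q[3]); bd=dn*np.cos(q[3])+s*np.sin(q[3])
    tz=f*np.cos(q[4])-bd*np.sin(q[4])
    X=np.array([L1*np.sin(q[1]),0,h+L1*np.cos(q[1])])+L2*f+b*ax+Lt*tz
    tx=ax*np.cos(q[5])+np.cross(ax,tz)*np.sin(q[5])
    Z=Ro.from_euler('z',q[0]).as_matrix(); return Z@X,Z@np.c_[tx,np.cross(tz,tx),tz]
def ik(X,Rm,q0):
    e=lambda q:np.r_[fk(q)[0]-X,200*Ro.from_matrix(fk(q)[1]@Rm.T).as_rotvec()]
    s=least_squares(e,np.clip(q0,LO+.01,HI-.01),bounds=(LO,HI),x_scale=10.); return s.x,abs(s.fun).max()
E
python3 - <<'E'
from h import *
im,d,cm,T,p=load('w3.npz')
X,R=fk([39.7885,1.62984,-38.05512,34.70864,-22.79694,-141.38277]); print(X-p,np.abs(R-T).max())
C=np.array([540.6,215.5,115.5]); n=np.array([-.5434,-.1744,.8211]); n/=np.linalg.norm(n)
xu=np.array([0,0,1])-n*n[2]; xu/=np.linalg.norm(xu); yl=np.cross(n,xu)
rng=np.random.default_rng(1)
for sg in [1,-1]:
  Rm=np.c_[-sg*xu,sg*yl,-n]
  for h in [22.4,60]:
    sols=[]
    for _ in range(50):
        q,e=ik(C+n*h,Rm,LO+(HI-LO)*rng.random(6))
        if e<.5 and not any(abs(q-a).max()<2 for a in sols): sols.append(q); print(sg,h,q.round(1),round(e,3))
E
```

```text
[ 1.29690719e-05  5.43286138e-05 -1.45395250e-04] 1.1097448160413137e-07
```

No in-range solution with the tool along the plate normal (the wrist would have to pass joint 5's -9° limit). The fix would be to regrasp the barrel with the tool tilted about the closing line. I'll check which tilts work.

Run:
```python
from h import *
C=np.array([540.6,215.5,115.5]); n=np.array([-.5434,-.1744,.8211]); n/=np.linalg.norm(n)
xu=np.array([0,0,1])-n*n[2]; xu/=np.linalg.norm(xu); yl=np.cross(n,xu)
rng=np.random.default_rng(1)
gp=np.array([0,0,-19.])
for sg in [1,-1]:
 for phi in [-50,-35,0,15,25,35,45]:
  # rotate tool axis about level yl so that tool z goes from -n toward vertical by phi
  Rm=Ro.from_rotvec(np.radians(phi)*yl).as_matrix()@np.c_[-sg*xu,sg*yl,-n]
  for h in [41,110]:
    X=C+n*h-Rm@gp; best=[]
    for _ in range(12):
        q,e=ik(X,Rm,np.clip(np.array([20,10,-20,0,-60,rng.uniform(-150,150)])+rng.normal(0,30,6),LO,HI)); best.append((e,q))
    best.sort(key=lambda a:a[0]); e,q=best[0]; print(sg,phi,h,Rm[:,2].round(2),q.round(0),round(e,2))
```

```text
1 -50 41 [ 0.95  0.3  -0.09] [  -5.   42.  -58. -157.  -95.   94.] 0.0
1 -50 110 [ 0.95  0.3  -0.09] [  -9.   29.  -61. -153.  -85.   90.] 1.66
1 -35 41 [ 0.89  0.29 -0.35] [  -4.   25.  -54. -156.  -59.   85.] 0.0
1 -35 110 [ 0.89  0.29 -0.35] [  -5.   11.  -53. -149.  -46.   76.] 0.0
1 0 41 [ 0.54  0.17 -0.82] [ 19.  12. -53. 118.  -9. 151.] 25.35
1 0 110 [ 0.54  0.17 -0.82] [ 30.   2. -56.  82.  -9. 177.] 10.85
1 15 41 [ 0.32  0.1  -0.94] [  41.   14.  -39.   23.  -21. -133.] 0.0
1 15 110 [ 0.32  0.1  -0.94] [  44.    6.  -38.   18.  -30. -130.] 0.0
1 25 41 [ 0.16  0.05 -0.99] [  40.   17.  -26.    6.  -38. -117.] 0.0
1 25 110 [ 0.16  0.05 -0.99] [  42.   10.  -27.    6.  -45. -118.] 0.0
1 35 41 [-0. -0. -1.] [  38.   21.  -17.   -0.  -52. -111.] 0.0
1 35 110 [-0. -0. -1.] [  40.   14.  -18.   -0.  -58. -112.] 0.0
1 45 41 [-0.17 -0.05 -0.98] [  37.   26.   -9.   -4.  -65. -107.] 0.0
1 45 110 [-0.17 -0.05 -0.98] [  38.   19.  -10.   -4.  -70. -109.] 0.0
-1 -50 41 [ 0.95  0.3  -0.09] [  -5.   42.  -58. -157.  -95.  -86.] 0.0
-1 -50 110 [ 0.95  0.3  -0.09] [  -9.   29.  -61. -153.  -85.  -90.] 1.66
-1 -35 41 [ 0.89  0.29 -0.35] [  -4.   25.  -54. -156.  -59.  -95.] 0.0
-1 -35 110 [ 0.89  0.29 -0.35] [ 16.   1. -31. -89.  -9. 177.] 43.98
-1 0 41 [ 0.54  0.17 -0.82] [   6.   13.  -45. -181.   -9.  -80.] 23.64
-1 0 110 [ 0.54  0.17 -0.82] [ 32.   2. -55.  72.  -9.   5.] 12.08
-1 15 41 [ 0.32  0.1  -0.94] [ 41.  14. -39.  23. -21.  47.] 0.0
-1 15 110 [ 0.32  0.1  -0.94] [ 44.   6. -38.  18. -30.  50.] 0.0
-1 25 41 [ 0.16  0.05 -0.99] [ 40.  17. -26.   6. -38.  63.] 0.0
-1 25 110 [ 0.16  0.05 -0.99] [ 42.  10. -27.   6. -45.  62.] 0.0
-1 35 41 [-0. -0. -1.] [ 38.  21. -17.  -0. -52.  69.] 0.0
-1 35 110 [-0. -0. -1.] [ 40.  14. -18.  -0. -58.  68.] 0.0
-1 45 41 [-0.17 -0.05 -0.98] [ 37.  26.  -9.  -4. -65.  73.] 0.0
-1 45 110 [-0.17 -0.05 -0.98] [ 38.  19. -10.  -4. -70.  71.] 0.0
```

A 25° tilt works with good margins (joint 5 at -38°). I'll set the barrel back on its own spot, tilt the open gripper about the closing line, and regrasp.

Emit:
{"method": "step_arm", "body": {
  "commands": [
    [0.0096,-0.0326,0,-0.0297,0.0928,0,0.3],
    [0.0096,-0.0326,0,-0.0297,0.0928,0,0.3],
    [0.0096,-0.0326,0,-0.0297,0.0928,0,0.3],
    [0.0096,-0.0326,0,-0.0297,0.0928,0,0.3],
    [0.0096,-0.0326,0,-0.0297,0.0928,0,0.3],
    [0.0096,-0.0326,0,-0.0297,0.0928,0,0.3],
    [0.0096,-0.0326,-0.02,0,0,0,0.3],
    [0.0096,-0.0326,-0.03,0,0,0,0.3],
    [0.0096,-0.0326,-0.04,0,0,0,0.3],
    [0.0096,-0.0326,-0.04,0,0,0,0.3],
    [0,0,0,0,0,0,0.3],
    [0,0,0,0,0,0,0.3]
  ]
}}

```text
time_s: 7.88
tool_pos: [646.2, -122.7, 150.0]
orientation: [-178.8, 1.3, -162.5]
wrist_force: [0.5, 0.7, -2.5]
opening: 43.0
grasp_force: 62.5
```

Run:
```python
from h import *
s=read_state(); X,R=fk(s['joint_positions']); print(s['tool_pos'],s['orientation'],X,s['joint_positions'].round(1))
Rt=Ro.from_euler('xyz',[180,0,-162.4],degrees=True).as_matrix()
print('turn',Ro.from_matrix(Rt@R.T).as_rotvec().round(4),'shift',(np.array([644.5,-126,23.3])-X).round(1))
```

```text
[ 646.19319414 -122.70927335  150.02118188] [-178.80703157    1.26478074 -162.49221836] [ 646.19262545 -122.70831766  150.02042913] [  3.7  27.9  -2.7   1.  -57.9 -76.7]
turn [0.0132 0.0273 0.0018] shift [  -1.7   -3.3 -126.7]
```

Emit:
{"method": "step_arm", "body": {
  "commands": [
    [-0.002,-0.003,-0.03,0.013,0.027,0.002,0.3],
    [0,0,-0.035,0,0,0,0.3],
    [0,0,-0.03,0,0,0,0.3],
    [0,0,-0.02,0,0,0,0.3],
    [0,0,-0.008,0,0,0,0.3],
    [0,0,0,0,0,0,0.3],
    [0,0,0,0,0,0,0.3]
  ]
}}

```text
time_s: 8.75
tool_pos: [644.1, -125.1, 28.4]
orientation: [-179.9, 0.1, -162.3]
wrist_force: [0.2, 0.1, -3.6]
opening: 43.1
grasp_force: 62.5
```

Emit:
{"method": "step_arm", "body": {
  "commands": [
    [0,0,-0.003,0,0,0,0.3],
    [0,0,-0.002,0,0,0,0.3],
    [0,0,0,0,0,0,0.3]
  ]
}}

```text
time_s: 9.12
tool_pos: [642.9, -125.4, 22.1]
orientation: [-180.0, -0.1, -162.3]
wrist_force: [-1.1, 0.5, -1.1]
opening: 42.5
grasp_force: 63.3
```

Emit:
{"method": "step_arm", "body": {
  "commands": [
    [0,0,0,0,0,0,1],
    [0,0,0,0,0,0,1],
    [0,0,0,0,0,0,1],
    [0,0,0,0,0,0,1],
    [-0.0025,-0.0008,0.0006,-0.0333,0.1038,0,1],
    [-0.0025,-0.0008,0.0006,-0.0333,0.1038,0,1],
    [-0.0025,-0.0008,0.0006,-0.0333,0.1038,0,1],
    [-0.0025,-0.0008,0.0006,-0.0333,0.1038,0,1],
    [0,0,0,0,0,0,1],
    [0,0,0,0,0,0,1]
  ]
}}

```text
time_s: 10.38
tool_pos: [632.5, -128.6, 24.0]
orientation: [-179.9, -25.0, -162.4]
wrist_force: [-0.2, -0.1, 0.4]
opening: 85.1
grasp_force: 0.0
```

Run:
```python
from h import *
s=read_state(); cm=camera_model('wrist'); im,d=snapshot('wrist')
cv2.imwrite('pics/w4.png',im); np.savez('w4.npz',im=im,d=d,p=s['tool_pos'],o=s['orientation'],**cm)
T=Ro.from_euler('xyz',s['orientation'],degrees=True).as_matrix()
print(s['time_s'],s['tool_pos'],s['orientation'],s['joint_positions'].round(1),s['opening'],'tz',T[:,2],'tilt',np.degrees(np.arccos(-T[2,2])))
P=cloud(cm,d).reshape(-1,3);Q=P[(P[:,2]>66.5)&(P[:,2]<70)&(abs(P[:,0]-644)<40)&(abs(P[:,1]+126)<40)]
print(len(Q),Q.mean(0) if len(Q) else 0, (Q.min(0)+Q.max(0))/2 if len(Q) else 0)
g=s['tool_pos']-25*T[:,2]; print('grip pt',g)
```

```text
10.375 [ 632.46086311 -128.6123057    23.95057614] [-179.94119084  -25.03667366 -162.37065501] [  5.3  46.1   6.3   5.4 -74.8 -80.2] 85.11356857330753 tz [-0.40301199 -0.12914714 -0.90603662] tilt 25.036738279635287
20673 [ 643.46496639 -125.81107036   68.3372204 ] [ 644.27929207 -134.80765227   68.25026051]
grip pt [ 642.53616289 -125.38362709   46.60149155]
```

View pics/w4.png

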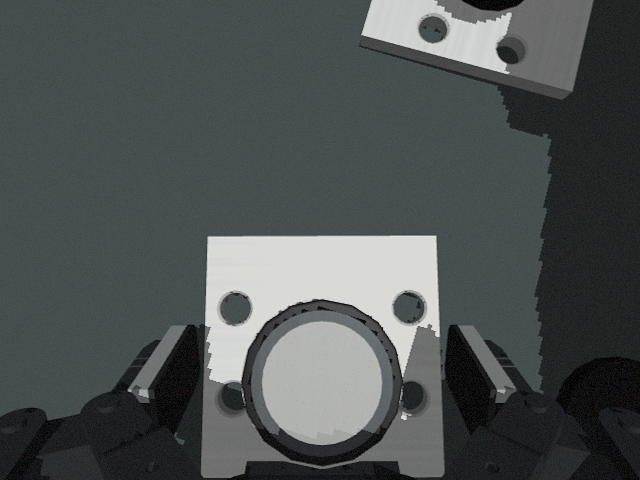

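The barrel stands square between the open tilted fingers, with all four holes visible at (235,308), (408,307), (233,396) and (412,397). I'll grip and lift.

Emit:
{"method": "step_arm", "body": {
  "commands": [
    [0,0,0,0,0,0,0.3],
    [0,0,0,0,0,0,0.3],
    [0,0,0,0,0,0,0.3],
    [0,0,0,0,0,0,0.3],
    [0,0,0,0,0,0,0.3],
    [0,0,0,0,0,0,0.3],
    [0,0,0.02,0,0,0,0.3],
    [0,0,0.05,0,0,0,0.3],
    [0,0,0.055,0,0,0,0.3],
    [0,0,0.055,0,0,0,0.3],
    [0,0,0.05,0,0,0,0.3],
    [0,0,0,0,0,0,0.3]
  ],
  "squeeze": 80
}}

```text
time_s: 11.92
tool_pos: [634.1, -128.8, 259.2]
orientation: [-179.7, -24.5, -162.4]
wrist_force: [-0.4, -0.3, -3.4]
opening: 42.6
grasp_force: 82.0
```

Run:
```python
from h import *
s=read_state(); cm=camera_model('wrist'); im,d=snapshot('wrist')
cv2.imwrite('pics/w5.png',im); np.savez('w5.npz',im=im,d=d,p=s['tool_pos'],o=s['orientation'],**cm)
print(s['time_s'],s['tool_pos'],s['orientation'],s['joint_positions'].round(1),s['opening'],s['grasp_force'],s['wrist_force'])
tc=toolcam(cm); P=cloud(tc,d); g=cv2.cvtColor(im,cv2.COLOR_BGR2GRAY)
v,u=np.mgrid[:480,:640]
reg=(u>205)&(u<440)&(v>235)&(v<430)&(d>0)&(abs(d-np.median(d[245:290,260:380]))<45)
c0,n,I=plane(P[reg],1.2); n*=np.sign(n[2]); print('plane',c0,n,I.sum(),reg.sum(),'tilt',np.degrees(np.arctan2(n[0],n[2])),np.degrees(np.arctan2(n[1],n[2])))
h=((P-c0)@n); m=((abs(h)<4)&(d>0)).astype(np.uint8); m[:, :190]=0; m[:,455:]=0
# holes by depth: non-plane pixels enclosed
for (a,b) in [(235,308),(408,308),(233,396),(412,397)]:
    w=(1-m[b-28:b+28,a-28:a+28]); N,l,st,ce=cv2.connectedComponentsWithStats(w.astype(np.uint8))
    k=l[28,28]; q=(a-28+st[k][0]+(st[k][2]-1)/2,b-28+st[k][1]+(st[k][3]-1)/2); print('hole',q,st[k],ray(tc,*q,n,c0))
for row in [260,280,300,340]:
    r=np.where(m[row])[0]; 
    print('edges',row,r.min(),r.max(),ray(tc,r.min()-.5,row,n,c0),ray(tc,r.max()+.5,row,n,c0))
for cc in [230,280,320,360,410]:
    r=np.where(m[:330,cc])[0]; print('top',cc,r.min(),ray(tc,cc,r.min()-.5,n,c0))
```

```text
11.925 [ 634.07693647 -128.833647    259.22835843] [-179.72984467  -24.53100382 -162.44875906] [  5.3  35.5  21.    5.4 -99.5 -77.9] 42.62423362872229 82.01327562332153 [-0.40891653 -0.29228824 -3.40954081]
plane [11.57630237 -0.24158547 24.64480551] [-4.20698841e-01  9.65056930e-05  9.07200351e-01] 15598 18832 tilt -24.87871620564458 0.0060949809863938735
hole (np.float64(239.5), np.float64(313.5)) [  10   12   46   44 1455] [ -3.13605545 -34.13076531  17.82580309]
hole (np.float64(403.0), np.float64(313.5)) [   0   12   47   44 1486] [-3.1330632  33.61742544 17.81998382]
hole (np.float64(232.5), np.float64(395.5)) [   0    0   56   56 3126] [-32.92434502 -36.21805424   4.01220895]
hole (np.float64(411.5), np.float64(396.5)) [   0    0   56   56 3125] [-33.27516552  36.31394696   3.84180609]
edges 260 208 435 [ 17.03036319 -48.09562423  27.17912469] [17.03356068 47.78369662 27.17040807]
edges 280 207 436 [  9.4214719  -48.24796659  23.65064607] [ 9.4250722  47.93773389 23.64208365]
edges 300 207 436 [  1.89625755 -47.98271289  20.16092679] [ 1.9002242  47.67419929 20.15259051]
edges 340 205 438 [-12.90868248 -48.28365514  13.29541791] [-12.90392625  47.97843896  13.28738341]
top 230 236 [ 26.46758017 -38.89829006  31.55449629]
top 280 236 [ 26.46817904 -17.72732643  31.55252189]
top 320 236 [26.46865812 -0.79090175 31.5509424 ]
top 360 236 [26.46913719 16.1452152  31.54936294]
top 410 236 [26.46973602 37.31492863 31.54738865]
```

```bash
cat >> h.py <<'E'
BB=np.array([-20.45,-.15,18.62])            # underside centre of held flange, tool frame
BR=np.array([[-.9072,0,.4207],[0,1,0],[-.4207,0,-.9072]])  # barrel axes in tool frame
def goal(C,PR,h):  # tool pose with underside h above plate
    R=PR@BR.T; return C+PR[:,2]*h-R@BB,R
E
python3 - <<'E'
from h import *
im,d,cm,T,p=load('w3.npz')
c0=np.array([86.70762485,17.31746734,135.3066542]); n=np.array([-.02669892,.00573536,.99962707])
S=np.array([[108.04,-17.017],[107.363,54.707],[72.095,-17.383],[71.505,54.178]])
S=np.c_[S,c0[2]-((S-c0[:2])@n[:2])/n[2]]
W=S@T.T+p; z=-(T@n); 
y=(W[1]-W[0])+(W[3]-W[2]); y-=z*(y@z); y/=np.linalg.norm(y); x=np.cross(y,z); PR=np.c_[x,y,z]; C=W.mean(0)
print('C',C,'n',z,'tilt',np.degrees(np.arccos(z[2])),'x',x,'y',y, 'slope head',np.degrees(np.arctan2(x[1],x[0])), 'y lvl',y[2])
# ideal: level y, 35 deg
a=np.arctan2(x[1],x[0]); a=np.arctan2(-y[0],y[1]); t=np.radians(35)
PR=np.c_[[np.cos(a)*np.cos(t),np.sin(a)*np.cos(t),np.sin(t)],[-np.sin(a),np.cos(a),0],[-np.cos(a)*np.sin(t),-np.sin(a)*np.sin(t),np.cos(t)]]
np.savez('plate.npz',C=C,PR=PR); print('yaw',np.degrees(a))
s=read_state(); X0,R0=fk(s['joint_positions']); q=s['joint_positions']
for h in [100,60,25,0]:
    X,R=goal(C,PR,h); q,e=ik(X,R,q); print(h,X.round(1),Ro.from_matrix(R).as_euler('xyz',degrees=True).round(2),q.round(1),round(e,3))
    print('  shift',(X-X0).round(1),'turn',Ro.from_matrix(R@R0.T).as_rotvec().round(4))
E
```

```text
C [543.20836132 216.2260986  115.09814099] n [-0.54937563 -0.16648187  0.81882245] tilt 35.03291016439337 x [0.78299295 0.23957011 0.57404548] y [-0.29173355  0.9564988  -0.00125985] slope head 17.012389125776835 y lvl -0.0012598542027441107
yaw 16.9617834340193
100 [465.9 192.8 211.7] [-180.     10.12 -163.04] [  43.7    6.2  -27.1    6.1  -47.8 -120.5] 0.0
  shift [-167.   321.2  -43.9] turn [ 0.1825 -0.5823 -0.0112]
60 [487.9 199.5 179. ] [-180.     10.12 -163.04] [  42.4   10.5  -27.2    6.3  -43.3 -119.6] 0.0
  shift [-145.   327.9  -76.7] turn [ 0.1825 -0.5823 -0.0112]
25 [507.1 205.4 150.3] [-180.     10.12 -163.04] [  41.3   14.3  -26.9    6.5  -39.7 -119. ] 0.0
  shift [-125.8  333.7 -105.4] turn [ 0.1825 -0.5823 -0.0112]
0 [520.8 209.5 129.8] [-180.     10.12 -163.04] [  40.6   17.1  -26.6    6.7  -37.2 -118.6] 0.0
  shift [-112.1  337.9 -125.8] turn [ 0.1825 -0.5823 -0.0112]
```

Emit:
{"method": "step_arm", "body": {
  "commands": [
    [-0.0067,0.0289,-0.0014,0.0152,-0.0485,-0.0009,0.3],
    [-0.0067,0.0289,-0.0014,0.0152,-0.0485,-0.0009,0.3],
    [-0.0067,0.0289,-0.0014,0.0152,-0.0485,-0.0009,0.3],
    [-0.0067,0.0289,-0.0014,0.0152,-0.0485,-0.0009,0.3],
    [-0.0067,0.0289,-0.0014,0.0152,-0.0485,-0.0009,0.3],
    [-0.0067,0.0289,-0.0014,0.0152,-0.0485,-0.0009,0.3],
    [-0.0067,0.0289,-0.0014,0.0152,-0.0485,-0.0009,0.3],
    [-0.0067,0.0289,-0.0014,0.0152,-0.0485,-0.0009,0.3],
    [-0.0067,0.0289,-0.0014,0.0152,-0.0485,-0.0009,0.3],
    [-0.0067,0.0289,-0.0014,0.0152,-0.0485,-0.0009,0.3],
    [-0.0067,0.0289,-0.0014,0.0152,-0.0485,-0.0009,0.3],
    [-0.0067,0.0289,-0.0014,0.0152,-0.0485,-0.0009,0.3]
  ]
}}

```text
time_s: 13.48
tool_pos: [550.0, 217.9, 234.0]
orientation: [-179.9, 9.5, -163.0]
wrist_force: [-0.1, -0.8, -5.2]
opening: 42.5
grasp_force: 82.0
```

Emit:
{"method": "step_arm", "body": {
  "commands": [
    [0,0,0,0,0,0,0.3],
    [0,0,0,0,0,0,0.3]
  ]
}}

```text
time_s: 13.72
tool_pos: [551.3, 217.4, 235.4]
orientation: [-179.9, 9.6, -163.0]
wrist_force: [-0.2, 0.2, -3.3]
opening: 42.6
grasp_force: 82.3
```

Run:
```python
from h import *
s=read_state(); cm=camera_model('wrist'); im,d=snapshot('wrist')
cv2.imwrite('pics/w6.png',im); np.savez('w6.npz',im=im,d=d,p=s['tool_pos'],o=s['orientation'],**cm)
print(s['time_s'],s['tool_pos'],s['orientation'],s['joint_positions'].round(1),s['opening'],s['grasp_force'])
```

```text
13.725 [551.26459137 217.40042157 235.4236454 ] [-179.90679791    9.59883674 -162.99489566] [  39.    14.1  -12.8    4.5  -54.3 -114.4] 42.63458500238921 82.31913328170776
```

View pics/w6.png

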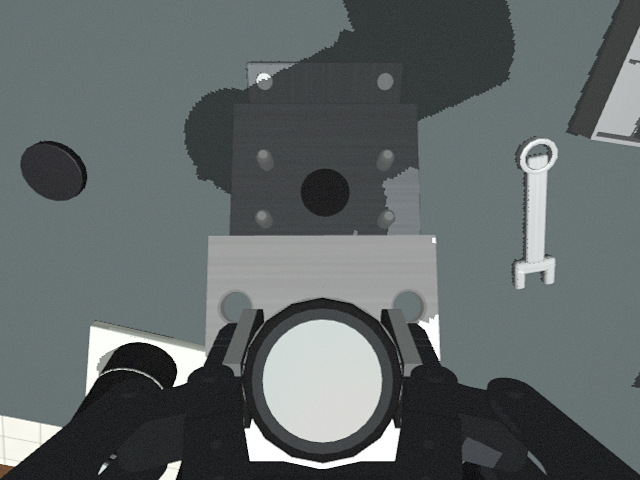

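Plate and all four studs show above the held flange: tips near (268,160), (383,160), (265,218) and (386,217). The barrel is still square. I'll do a relative measurement now.

Run:
```python
from h import *
im,d,cm,T,p=load('w6.npz'); tc=toolcam(cm); P=cloud(tc,d); v,u=np.mgrid[:480,:640]
# held flange
reg=(u>210)&(u<436)&(v>240)&(v<290)&(d>0); c1,n1,I=plane(P[reg],1.2); n1*=np.sign(n1[2])
print('flange n',n1,np.degrees(np.arctan2(n1[0],n1[2])))
m=(abs((P-c1)@n1)<4)&(d>0)&(v>225)
for cc in [230,320,410]: r=np.where(m[:,cc]&(v[:,0]<300))[0]; print('top',r.min(),ray(tc,cc,r.min()-.5,n1,c1).round(2))
for row in [260,290]: r=np.where(m[row]&(u[0]>180)&(u[0]<460))[0]; print('edge',ray(tc,r.min()-.5,row,n1,c1)[1].round(2),ray(tc,r.max()+.5,row,n1,c1)[1].round(2))
# plate
reg=(u>236)&(u<414)&(v>106)&(v<234)&(d>0)
c0,n,I=plane(P[reg],1.5); n*=np.sign(n[2]); h=-((P-c0)@n)
print('plate n',n,'rel tilt to flange',np.degrees(np.arctan2(n[0],n[2])),np.degrees(np.arctan2(n[1],n[2])))
mm=(reg&(h>6)&(h<22)).astype(np.uint8); N,l,st,ce=cv2.connectedComponentsWithStats(mm); S=[]
for k in range(1,N):
    if st[k][4]>=15:
        q=P[l==k]+h[l==k][:,None]*n
        t=P[(l==k)&(h>15)]; t=t.mean(0)+18*0+n*np.mean(h[(l==k)&(h>15)])
        print(ce[k].round(1),st[k],'mid',((q.min(0)+q.max(0))/2).round(2),'tip',t.round(2),h[l==k].max().round(1)); S.append(t)
S=np.array(S); C=S.mean(0)
# plate edges (rows) for a check of level centre
pl=(abs(h)<2)&(d>0)&(v<234)
for row in [120,140,185,200]: r=np.where(pl[row]&(u[0]>200)&(u[0]<450))[0]; a,b=ray(tc,r.min()-.5,row,n,c0),ray(tc,r.max()+.5,row,n,c0); print('plate y mid',((a+b)/2).round(2),np.linalg.norm(b-a).round(1))
s=S[np.argsort(S[:,0])]; lo=s[:2][np.argsort(s[:2,1])]; hi=s[2:][np.argsort(s[2:,1])]
y=(lo[1]-lo[0])+(hi[1]-hi[0]); z=-n; y-=z*(y@z); y/=np.linalg.norm(y); x=np.cross(y,z)
print('C tool',C,'y',y,'spacing',np.linalg.norm(lo[1]-lo[0]),np.linalg.norm(hi[1]-hi[0]),np.linalg.norm(hi.mean(0)-lo.mean(0)))
PRt=np.c_[x,y,z]; Cw=p+T@C; PRw=T@PRt; o=np.load('plate.npz'); print('world C',Cw,'old',o['C'],'n',PRw[:,2],'old',o['PR'][:,2],'yawdiff',np.degrees(Ro.from_matrix(PRw@o['PR'].T).as_rotvec()))
np.savez('plate2.npz',C=Cw,PR=PRw)
for hh in [40,20,0]:
    X,R=goal(Cw,PRw,hh); print(hh,X.round(1),'shift',(X-p).round(1),'turn',Ro.from_matrix(R@T.T).as_rotvec().round(4))
```

```text
flange n [-4.25557796e-01 -7.75084264e-04  9.04930916e-01] -25.18598325039069
top 236 [ 26.51 -38.87  31.42]
top 236 [26.5  -0.79 31.45]
top 235 [26.88 37.31 31.66]
edge -48.04 47.75
edge -48.04 47.76
plate n [-4.31320001e-01  1.09640215e-04  9.02199005e-01] rel tilt to flange -25.55136012097108 0.006962900139633246
[263.8 158.1] [256 149  17  19 236] mid [ 44.34 -34.25 125.22] tip [ 43.67 -34.24 124.91] 19.5
[385.  158.4] [377 149  17  19 235] mid [ 44.24  37.35 125.17] tip [ 43.51  37.16 124.82] 19.6
[262.7 217.7] [255 209  17  18 217] mid [ 11.86 -34.27 109.7 ] tip [ 11.51 -34.29 109.53] 19.1
[386.1 218. ] [378 210  17  18 224] mid [ 11.49  37.27 109.51] tip [ 11.4   37.11 109.47] 19.3
plate y mid [ 69.97   1.65 137.47] 115.3
plate y mid [ 58.19   1.64 131.84] 115.8
plate y mid [ 32.21   1.61 119.42] 115.4
plate y mid [ 23.72   1.3  115.36] 115.5
C tool [ 27.52392626   1.43741707 117.18163505] y [-0.00184806  0.99999779 -0.00100504] spacing 71.40039098436877 71.39774290017138 35.62410663537633
world C [543.6338425  216.3705259  115.29088857] old [543.20836132 216.2260986  115.09814099] n [-0.55094749 -0.16707519  0.81764464] old [-0.54862561 -0.16733162  0.81915204] yawdiff [ 0.02705562 -0.14886565 -0.06699872]
40 [499.1 203.  162.7] shift [-52.1 -14.4 -72.8] turn [ 0.0047 -0.0109 -0.0016]
20 [510.1 206.4 146.3] shift [-41.1 -11.  -89.1] turn [ 0.0047 -0.0109 -0.0016]
0 [521.2 209.7 130. ] shift [ -30.1   -7.7 -105.5] turn [ 0.0047 -0.0109 -0.0016]
```

Emit:
{"method": "step_arm", "body": {
  "commands": [
    [-0.0104,-0.0029,-0.0146,0.0008,-0.0018,-0.0003,0.3],
    [-0.0104,-0.0029,-0.0146,0.0008,-0.0018,-0.0003,0.3],
    [-0.0104,-0.0029,-0.0146,0.0008,-0.0018,-0.0003,0.3],
    [-0.0104,-0.0029,-0.0146,0.0008,-0.0018,-0.0003,0.3],
    [-0.0104,-0.0029,-0.0146,0.0008,-0.0018,-0.0003,0.3],
    [0,0,0,0,0,0,0.3],
    [0,0,0,0,0,0,0.3],
    [0,0,0,0,0,0,0.3]
  ]
}}

```text
time_s: 14.78
tool_pos: [501.3, 204.1, 165.1]
orientation: [179.9, 10.5, -163.1]
wrist_force: [0.8, 0.1, -3.7]
opening: 42.6
grasp_force: 82.3
```

```bash
cat > rel.py <<'E'
from h import *
import time
o=np.load('plate2.npz'); s=read_state(); p=s['tool_pos']; T=Ro.from_euler('xyz',s['orientation'],degrees=True).as_matrix()
b=p+T@BB; e=o['PR'].T@(b-o['C']); print('t',s['time_s'],'underside in plate frame',e.round(2),'rot err deg',np.degrees(Ro.from_matrix(o['PR'].T@T@BR).as_rotvec()).round(2),'F',s['wrist_force'].round(1), 'F plate',(o['PR'].T@s['wrist_force']).round(1),s['opening'])
print('world shift to centre, same height',(-o['PR'][:,:2]@e[:2]).round(2),'-n per mm',-o['PR'][:,2].round(3))
E
for i in 1 2 3; do python3 rel.py; done
```

```text
t 14.775 underside in plate frame [ 3.47  0.42 40.64] rot err deg [ 0.08 -0.24 -0.06] F [ 0.8  0.1 -3.7] F plate [-1.5 -0.1 -3.5] 42.59634945052186
world shift to centre, same height [-2.59 -1.22 -2.  ] -n per mm [ 0.551  0.167 -0.818]
t 14.775 underside in plate frame [ 3.47  0.42 40.64] rot err deg [ 0.08 -0.24 -0.06] F [ 0.8  0.1 -3.7] F plate [-1.5 -0.1 -3.5] 42.59634945052186
world shift to centre, same height [-2.59 -1.22 -2.  ] -n per mm [ 0.551  0.167 -0.818]
t 14.775 underside in plate frame [ 3.47  0.42 40.64] rot err deg [ 0.08 -0.24 -0.06] F [ 0.8  0.1 -3.7] F plate [-1.5 -0.1 -3.5] 42.59634945052186
world shift to centre, same height [-2.59 -1.22 -2.  ] -n per mm [ 0.551  0.167 -0.818]
```

```bash
cat > avg.py <<'E'
from h import *
import sys
o=np.load('plate2.npz'); E=[];RR=[];F=[]
for i in range(int(sys.argv[1])):
    snapshot('side'); s=read_state(); p=s['tool_pos']; T=Ro.from_euler('xyz',s['orientation'],degrees=True).as_matrix()
    E.append(o['PR'].T@(p+T@BB-o['C'])); RR.append(np.degrees(Ro.from_matrix(o['PR'].T@T@BR).as_rotvec())); F.append(o['PR'].T@s['wrist_force'])
E=np.array(E); e=E.mean(0); print('t',s['time_s'],'e',e.round(2),'sd',E.std(0).round(2),'rot',np.mean(RR,0).round(2),'F plate',np.mean(F,0).round(1),s['opening'],s['grasp_force'])
print('shift to centre',(-o['PR'][:,:2]@e[:2]).round(2),'-n',-o['PR'][:,2].round(3),'x,y',o['PR'][:,0].round(3),o['PR'][:,1].round(3))
E
python3 avg.py 10
```

```text
t 15.275 e [ 2.47  0.41 40.59] sd [0.34 0.01 0.02] rot [ 0.07 -0.17 -0.03] F plate [-2.1  0.  -2.8] 42.35263045368621 82.32661843299866
shift to centre [-1.82 -0.98 -1.42] -n [ 0.551  0.167 -0.818] x,y [0.782 0.238 0.576] [-0.291  0.957 -0.   ]
```

Emit:
{"method": "step_arm", "body": {
  "commands": [
    [0.0045,0.0011,-0.0087,0,0.001,0,0.3],
    [0.0044,0.0012,-0.0087,0,0.001,0,0.3],
    [0,0,0,0,0,0,0.3],
    [0,0,0,0,0,0,0.3],
    [0,0,0,0,0,0,0.3]
  ]
}}

```text
time_s: 15.9
tool_pos: [509.3, 206.1, 147.1]
orientation: [179.9, 10.3, -163.1]
wrist_force: [-1.3, 0.2, -3.6]
opening: 42.5
grasp_force: 82.3
```

```bash
python3 avg.py 6
```

```text
t 16.2 e [-0.26  0.04 21.18] sd [0.06 0.02 0.03] rot [ 0.1  -0.06 -0.04] F plate [-2.1  0.3 -2.7] 42.56332256384813 82.327401638031
shift to centre [0.21 0.02 0.15] -n [ 0.551  0.167 -0.818] x,y [0.782 0.238 0.576] [-0.291  0.957 -0.   ]
```

Emit:
{"method": "step_arm", "body": {
  "commands": [
    [0.0024,0.0007,-0.0031,0,0,0,0.3],
    [0.0022,0.0007,-0.0033,0,0,0,0.3],
    [0,0,0,0,0,0,0.3],
    [0,0,0,0,0,0,0.3]
  ]
}}

```text
time_s: 16.7
tool_pos: [513.8, 207.4, 140.3]
orientation: [179.9, 10.3, -163.1]
wrist_force: [-0.0, 0.1, -3.7]
opening: 42.6
grasp_force: 82.3
```

```bash
python3 avg.py 4
```

```text
t 16.9 e [-1.600e-01  1.000e-02  1.303e+01] sd [0.03 0.02 0.04] rot [ 0.09 -0.04 -0.04] F plate [-1.8  0.1 -2.6] 42.66412388241373 82.3276698589325
shift to centre [0.12 0.03 0.09] -n [ 0.551  0.167 -0.818] x,y [0.782 0.238 0.576] [-0.291  0.957 -0.   ]
```

At 13 mm above the plate there is no contact force, so the studs are entering the holes. I'll continue down to about 2 mm.

Emit:
{"method": "step_arm", "body": {
  "commands": [
    [0.0021,0.0006,-0.003,0,0,0,0.3],
    [0.002,0.0006,-0.003,0,0,0,0.3],
    [0.002,0.0006,-0.003,0,0,0,0.3],
    [0,0,0,0,0,0,0.3],
    [0,0,0,0,0,0,0.3]
  ]
}}

```text
time_s: 17.52
tool_pos: [520.0, 209.2, 131.4]
orientation: [179.9, 10.3, -163.1]
wrist_force: [-0.1, 0.1, -3.7]
opening: 42.6
grasp_force: 82.3
```

```bash
python3 avg.py 3
```

```text
t 17.675 e [-0.1  -0.04  2.04] sd [0.03 0.02 0.03] rot [ 0.09 -0.05 -0.04] F plate [-1.7 -0.3 -2.7] 42.69419616677259 82.32745885848999
shift to centre [0.07 0.06 0.06] -n [ 0.551  0.167 -0.818] x,y [0.782 0.238 0.576] [-0.291  0.957 -0.   ]
```

Emit:
{"method": "step_arm", "body": {
  "commands": [
    [0.0005,0.0002,-0.0008,0,0,0,0.3],
    [0.0005,0.0002,-0.0008,0,0,0,0.3],
    [0.0003,0.0001,-0.0004,0,0,0,0.3],
    [0,0,0,0,0,0,0.3]
  ]
}}

```text
time_s: 18.18
tool_pos: [521.2, 209.8, 129.7]
orientation: [179.9, 10.3, -163.1]
wrist_force: [-1.8, -0.4, -0.0]
opening: 42.3
grasp_force: 82.4
```

```bash
python3 avg.py 2
```

```text
t 18.275 e [-0.11  0.06 -0.24] sd [0.   0.02 0.  ] rot [ 0.09 -0.04 -0.04] F plate [-1.9  1.3  0.8] 42.96909289897742 82.41004228591919
shift to centre [ 0.11 -0.03  0.07] -n [ 0.551  0.167 -0.818] x,y [0.782 0.238 0.576] [-0.291  0.957 -0.   ]
```

Contact has begun (normal force up 3.5 N). One more small press.

Emit:
{"method": "step_arm", "body": {
  "commands": [
    [0.0003,0.0001,-0.0004,0,0,0,0.3],
    [0.0003,0.0001,-0.0004,0,0,0,0.3],
    [0,0,0,0,0,0,0.3]
  ]
}}

```text
time_s: 18.65
tool_pos: [521.4, 209.8, 129.6]
orientation: [179.9, 10.3, -163.1]
wrist_force: [-6.2, -0.2, 6.5]
opening: 42.7
grasp_force: 83.5
```

```bash
python3 avg.py 2
```

```text
t 18.75 e [-0.03  0.1  -0.42] sd [0.01 0.01 0.01] rot [ 0.08 -0.01 -0.03] F plate [-1.6  2.7  9.2] 42.634585324309 83.4627091884613
shift to centre [ 0.06 -0.09  0.02] -n [ 0.551  0.167 -0.818] x,y [0.782 0.238 0.576] [-0.291  0.957 -0.   ]
```

Pressing with about 12 N and no further travel, so the flange is home. Now release and back off along the tool axis.

Emit:
{"method": "step_arm", "body": {
  "commands": [
    [0,0,0,0,0,0,0.7],
    [0,0,0,0,0,0,1],
    [0,0,0,0,0,0,1],
    [0,0,0,0,0,0,1],
    [0,0,0,0,0,0,1],
    [-0.003,-0.001,0.02,0,0,0,1],
    [-0.007,-0.002,0.04,0,0,0,1],
    [-0.008,-0.002,0.045,0,0,0,1],
    [-0.008,-0.002,0.045,0,0,0,1],
    [0,0,0,0,0,0,1],
    [0,0,0,0,0,0,1]
  ]
}}

```text
time_s: 20.12
tool_pos: [495.3, 202.7, 278.1]
orientation: [179.9, 10.3, -163.1]
wrist_force: [-0.2, -1.8, 0.4]
opening: 85.6
grasp_force: 0.0
```

Run:
```python
from h import *
s=read_state(); cm=camera_model('wrist'); im,d=snapshot('wrist')
cv2.imwrite('pics/w7.png',im); print(s['time_s'],s['tool_pos'],s['opening'],s['wrist_force'])
o=np.load('plate2.npz'); Q=((cloud(cm,d)-o['C'])@o['PR']); v,u=np.mgrid[:480,:640]
k=(d>0)&(np.abs(Q[...,:2]).max(-1)<46)&(abs(Q[...,2]-9)<8)&(np.linalg.norm(Q[...,:2],axis=-1)>27)
c,n,I=plane(Q[k],1.2); n*=np.sign(n[2]); print('flange top in plate frame: z',c,'n',n.round(4),'z at centre',c[2]-(n[:2]@-c[:2])*-1/n[2] if 0 else (c@n)/n[2],I.sum())
f=(d>0)&(abs(Q[...,2]-(c@n)/n[2])<2.5)&(np.abs(Q[...,:2]).max(-1)<54)
print('rect',cv2.minAreaRect(Q[f][:,:2].astype(np.float32)))
t=(d>0)&(Q[...,2]>64)&(Q[...,2]<74)&(np.linalg.norm(Q[...,:2],axis=-1)<30); print('glass',Q[t].mean(0),t.sum())
```

```text
20.125 [495.33800953 202.73498962 278.0649032 ] 85.60972530593509 [-0.15018498 -1.84160831  0.37310618]
flange top in plate frame: z [4.36389066 0.35682034 7.83816661] n [ 0.0021 -0.0011  1.    ] z at centre 7.8470012778789195 7891
rect ((-3.3979110717773438, -0.18748092651367188), (96.30643463134766, 95.94148254394531), 89.93111419677734)
glass [-1.894765   -0.19054595 68.32414285] 4051
```

View pics/w7.png

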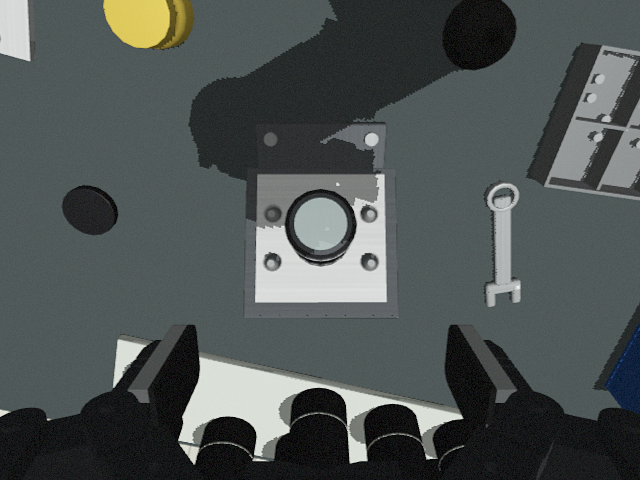

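All four studs stick through the holes at (272,214), (369,214), (272,262) and (370,262). The flange top is 7.85 mm above the plate and flat to 0.15°, with the glass facing out and the gripper clear. Handing in.

```bash
python3 -c "
from bench import *
print(sign_off())"
```

```text
the job is handed in; nothing more can be done
None
```

The oblong-pattern barrel (barrel_b) is mounted on the test stand: all four studs are through its holes, the flange is flat against the plate, the glass faces outwards and the gripper is clear. It was handed in at about 20 s of the 48 s, and I did not touch any of the other items.

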